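# Flux bottles back on their colour-coded stands

### The job

Tidy the flux bottles: stand each amber bottle with a red, yellow, blue or white cap upright in the well of the bottle stand of the same colour, without tipping it over on the way. Leave the bottle with the black cap and the black loupe where they are.

Things in the scene. Friction and masses are not known exactly. Their poses are not given: they have to be found in the camera images.
- bottle_red_centre (a point): Small round amber glass flux bottle with a red screw cap, standing upright and loose on the bench (about 0.05 kg): 32 mm diameter up to 36 mm height, then a shoulder, the cap 20 mm diameter, 58 mm tall in all. This point is on its axis half-way up, 29 mm above its underside; z points up to the cap. Round, so yaw does not matter.
- bottle_yellow_centre (a point): Small round amber glass flux bottle with a yellow screw cap, standing upright and loose on the bench (about 0.05 kg): 32 mm diameter up to 36 mm height, then a shoulder, the cap 20 mm diameter, 58 mm tall in all. This point is on its axis half-way up, 29 mm above its underside; z points up to the cap. Round, so yaw does not matter.
- bottle_blue_centre (a point): Small round amber glass flux bottle with a blue screw cap, standing upright and loose on the bench (about 0.05 kg): 32 mm diameter up to 36 mm height, then a shoulder, the cap 20 mm diameter, 58 mm tall in all. This point is on its axis half-way up, 29 mm above its underside; z points up to the cap. Round, so yaw does not matter.
- bottle_white_centre (a point): Small round amber glass flux bottle with a white screw cap, standing upright and loose on the bench (about 0.05 kg): 32 mm diameter up to 36 mm height, then a shoulder, the cap 20 mm diameter, 58 mm tall in all. This point is on its axis half-way up, 29 mm above its underside; z points up to the cap. Round, so yaw does not matter.
- stand_red_well (a point): Fixed round red bottle stand, a shallow dish 58 mm across the outside and 8 mm high, open at the top: its well is 52 mm across with a flat floor 4 mm above the bench, the rim 4 mm above that floor. This point is the centre of the well's floor; z points up.
- stand_yellow_well (a point): Fixed round yellow bottle stand, a shallow dish 58 mm across the outside and 8 mm high, open at the top: its well is 52 mm across with a flat floor 4 mm above the bench, the rim 4 mm above that floor. This point is the centre of the well's floor; z points up.
- stand_blue_well (a point): Fixed round blue bottle stand, a shallow dish 58 mm across the outside and 8 mm high, open at the top: its well is 52 mm across with a flat floor 4 mm above the bench, the rim 4 mm above that floor. This point is the centre of the well's floor; z points up.
- stand_white_well (a point): Fixed round white bottle stand, a shallow dish 58 mm across the outside and 8 mm high, open at the top: its well is 52 mm across with a flat floor 4 mm above the bench, the rim 4 mm above that floor. This point is the centre of the well's floor; z points up.
- bottle_black_centre (a point): The same kind of amber bottle, but with a black cap: 32 mm diameter, 58 mm tall, upright and loose on the bench; it has no stand and stays where it is. This point is on its axis, 29 mm above its underside. Solid beside the work: on the left a drawer unit 0.19 m tall (y above 0.10, x below 0.565), on the right a generator 0.13 m tall (y below -0.38, x below 0.54).
- eye_loupe_centre (a point): Black round eye loupe, an open tube 37 mm in diameter and 30 mm tall, standing loose on the bench; it stays where it is. This point is on its axis half-way up, 15 mm above its underside. Do not hit the tall things round the work: beyond it an oscilloscope 0.3 m tall, near corner at x 0.59, y -0.09, its sides running back to x 0.69, y -0.03 and x 0.64, y -0.27.

How it is judged:
By the outcome, as a careful person would: the job done as asked, in the order asked, and still so for the second after the job is handed in, with the robot touching nothing.
It also fails if it takes over 96 s, if anything falls off the work surface, if the arm or the gripper's body presses on something with over 40 N, if the wrist force passes 120 N, or if a joint passes its speed limit or range.

### The arm

A 7-joint arm with a two-finger parallel gripper is mounted at the origin on a cart in front of the work surface, level with it; the furniture and walls round the work are solid. World frame = base frame: x ahead of the robot, y to its left, z up, the work surface at z = 0. Lengths are in m, angles in rad, forces in N, time in s.
With the tool pointing down it reaches from about 0.4 to 0.85 m from the base axis. Payload 4.5 kg.
Tool frame: the origin (TCP) lies at the very end of the fingers, on their centre line; the grasp point (between the pads) lies 19 mm behind it (r.grip_depth is the distance from the TCP to the grasp point, in m); z points along the fingers, y is the line along which they close (so a half turn about z gives the same grasp; the last joint's range is limited). The gripper opens to 88 mm and grips with 3 to 60 N. Pads are 18 mm wide; open, the fingers measure 123 mm over their backs; the gripper's body (75 mm by 187 mm) begins 45 mm behind the grasp point.
Start: joints at [1.304, 0.689, -0.195, 1.565, 0.157, 0.902, -0.215], TCP at [0.185, -0.597, 0.239] pointing down, gripper open.
Joint ranges: [-3.01, 3.01], [-0.46, 2.08], [-1.47, 1.51], [0.13, 2.56], [-1, 4.14], [0.04, 2.09], [-2.66, 2.66]. Speed limits (rad/s): [2.57, 2.57, 3.14, 3.14, 3.14, 3.14, 3.14].

### API

Orientations are given as a unit quaternion [x, y, z, w].
In Python, from cell import telemetry, imaging, r gives the robot as it stands.
- The arm moves only by the shell command python3 -m inch 'ROWS' [OPENING] [FORCE]. ROWS is JSON, a list of rows, each a list of 2 entries, a list of its own where there are three numbers: the shift along the tool's x, y, z in mm, then the turn about the tool's z in degrees. A call has 1 to 5 rows; each row is the pose to reach, as a shift and turn from the pose commanded when the call began, along the tool's axes at that moment; what a row does not reach only later rows make up. A row lasts 1/12 s, in which the tool goes at most 41.7 mm and 7.16 degrees, less where a joint would pass 70% of its speed; a pose out of reach is approached as far as the arm can. A call with a gripper value outside its range is refused whole. OPENING is the opening, from 0 (shut) to 1 (fully open), set as the call begins (- or left out, the last holds). The fingers move at their own pace and stop on an object; FORCE is the grip in N (left out, the last holds). Time passes only in rows, so rows that repeat a pose let the fingers close. It gives the time, the measured TCP pose, the force, the opening and the grip force at its end, in the units of the state.
- telemetry.get_obs(): the state, without advancing time (a new reading comes with each control period).
- imaging.camera(name): name is "scene" or "top"; returns the picture (480x640x3 uint8, red, green, blue); there is no depth.
- imaging.get_calibration(name): a dict with "camera_matrix" (3x3 intrinsics, pixels), "R" (3x3) and "t" (3): a world point X has camera coordinates R X + t. Camera axes: x right, y down, z forward; pixel columns grow to the right and rows downward; lengths in m; the calibration is good to about 2 mm. A picture is of the moment at which its call begins. get_calibration takes no time and is no camera call.
- r.sign_off(): hands the job in; it is judged then, once.
The state is a dict: "clock": time; "joints": joint angles; "qd": joint speeds; "tau": joint torques, N m; "eef_pos": TCP position; "orientation": TCP orientation; "force": force on the tool from outside, world axes, zero at the start; "torque": the same for the moment, N m; "opening": opening from 0.0 (shut) to 1.0 (fully open); "grip_force": force on a finger pad.
Only numpy, scipy, OpenCV 4.12 (cv2) and the standard library are available. Lean on these libraries where they do the work, as an engineer would, in place of code of your own. Each camera call takes 0.05 s, during which the arm holds its last target. There are 200 camera calls.

## Working session

There is one attempt and no reset: what is moved stays moved. The work goes in short steps, Python scripts to look and compute and a shell command to move; the robot and the scene stay as the last step left them, time stands still between calls to the robot, and variables do not carry over. Pictures are saved under pics/ and viewed, at most 14 in all, crops included, and the job is handed in when it is done.

```bash
mkdir -p pics; ls
python3 - <<'E'
from cell import telemetry, imaging, r
import cv2
for n in("scene","top"):
    cv2.imwrite(f"pics/{n}0.png",imaging.camera(n)[:,:,::-1])
    print(n,imaging.get_calibration(n))
print(telemetry.get_obs())
E
```

```text
pics
scene {'camera_matrix': array([[597.13113241,   0.        , 317.49069181],
       [  0.        , 597.13113241, 240.59230482],
       [  0.        ,   0.        ,   1.        ]]), 'R': array([[ 0.43241987, -0.90139127,  0.02251321],
       [-0.42396803, -0.22529722, -0.87720709],
       [ 0.79577897,  0.36977689, -0.47958407]]), 't': array([-0.35321255,  0.24106656,  0.57213564])}
top {'camera_matrix': array([[456.16894656,   0.        , 312.03575301],
       [  0.        , 456.16894656, 236.82597251],
       [  0.        ,   0.        ,   1.        ]]), 'R': array([[ 0.02189481, -0.99963211,  0.01600835],
       [-0.9895521 , -0.02395081, -0.14217241],
       [ 0.14250351, -0.01272826, -0.98971245]]), 't': array([-0.15797193,  0.52854832,  0.83595294])}
{'clock': 0.1, 'joints': array([ 1.303805  ,  0.68991548, -0.19452464,  1.56624368,  0.15727263,
        0.90252712, -0.21510287]), 'qd': array([ 0.00067894, -0.00096706, -0.00125125, -0.00345258,  0.00061167,
       -0.00061549,  0.00039549]), 'tau': array([-2.60456880e-03, -5.28502715e+01, -1.27136070e+00, -1.53836989e+01,
       -5.25618147e-02,  2.03568052e-03,  5.61536012e-05]), 'eef_pos': array([ 0.18496475, -0.59639224,  0.2379798 ]), 'orientation': array([ 9.88706986e-01,  1.49859165e-01, -1.78413913e-04, -8.33764401e-04]), 'force': array([-1.14294608, -0.24838416, -0.1087136 ]), 'torque': array([-0.04523404,  0.00782074,  0.0172011 ]), 'grip_force': 0.0, 'opening': 1.0015912725722755}
```

View pics/top0.png

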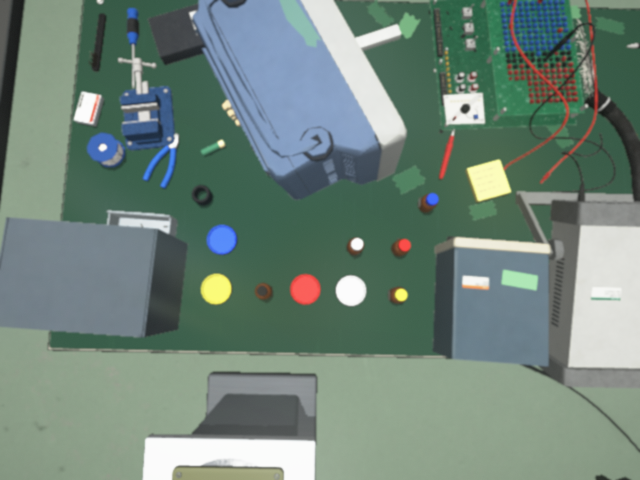

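View pics/scene0.png

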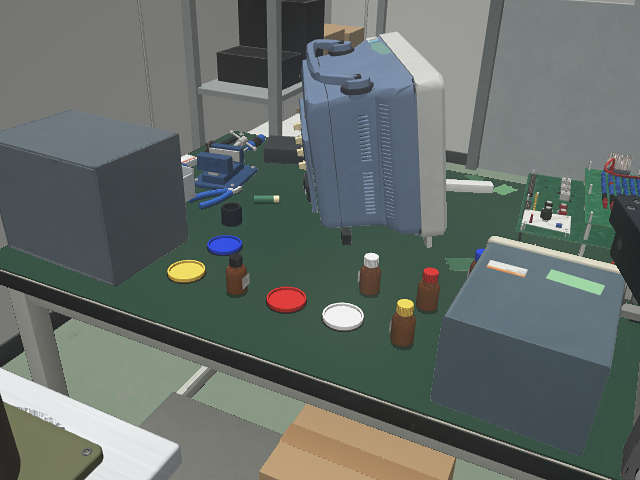

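The top view shows the stands: blue (222,239), yellow (216,289), red (305,289) and white (351,290). Caps are white (357,245), red (403,246), yellow (400,295) and blue (431,202). The black bottle is at (263,291) and the loupe at (202,195). The scene view agrees; all bottles are upright.

```bash
cat > h.py <<'E'
from cell import telemetry, imaging, r
import numpy as np, cv2
from scipy.spatial.transform import Rotation as R
def world(name,uv,z):
    c=imaging.get_calibration(name); K,Rm,t=c["camera_matrix"],c["R"],c["t"]
    d=Rm.T@np.linalg.solve(K,[*uv,1]); o=-Rm.T@t
    return o+d*(z-o[2])/d[2]
def blob(img,col,uv,rad):
    h=cv2.cvtColor(img,cv2.COLOR_RGB2HSV).astype(int); H,S,V=h[...,0],h[...,1],h[...,2]
    m={'red':((H<8)|(H>172))&(S>170)&(V>110),'yellow':(abs(H-28)<8)&(S>120)&(V>110),'blue':(abs(H-112)<10)&(S>150)&(V>90),
       'white':(S<50)&(V>140)}[col]
    k=np.zeros(m.shape,np.uint8); cv2.circle(k,uv,rad,1,-1)
    n,l,s,c=cv2.connectedComponentsWithStats((m&(k>0)).astype(np.uint8))
    i=1+np.argmax(s[1:,4]); 
    return s[i],c[i]
def delta(x,y,z,yaw=None):
    "shift in tool axes mm from the measured pose to world point"
    o=telemetry.get_obs(); q=R.from_quat(o["orientation"])
    return np.round(1000*q.inv().apply(np.array([x,y,z])-o["eef_pos"]),1)
E
python3 - <<'E'
from h import *
im=imaging.camera("top"); sc=imaging.camera("scene")
S=dict(red=(305,289),yellow=(216,289),blue=(222,239),white=(351,290))
B=dict(red=(403,246),yellow=(400,295),blue=(431,202),white=(357,245))
Ss=dict(red=(287,299),yellow=(186,271),blue=(225,245),white=(343,316))
Bs=dict(red=(431,276),yellow=(405,307),blue=(480,254),white=(371,260))
for c in S:
    for lab,uv,rad,im_,n,z in(("stand",S[c],24,im,"top",.008),("stand",Ss[c],26,sc,"scene",.007),("cap",B[c],12,im,"top",.054),("cap",Bs[c],14,sc,"scene",.051)):
        s,p=blob(im_,c,uv,rad); print(c,lab,n,s,p.round(1),world(n,p,z)[:2].round(4))
print('black',world("top",(263,291),.055)); print('loupe',world("top",(202,195),.02))
E
```

```text
red stand top [291 275  29  29 163] [303.5 288.4] [ 0.4343 -0.1317]
red stand scene [267 287  39  25 779] [285.6 298.8] [ 0.4283 -0.1353]
red cap top [398 240  12  12 113] [403.5 245.1] [ 0.5183 -0.3185]
red cap scene [424 268  15   9  98] [430.6 271.5] [ 0.5274 -0.3163]
yellow stand top [201 274  31  31 749] [215.9 288.7] [0.4299 0.039 ]
yellow stand scene [167 260  38  22 685] [185.7 270.5] [0.4252 0.0378]
yellow cap top [394 288  14  14 151] [400.5 294.5] [ 0.4256 -0.3122]
yellow cap scene [396 299  18  18 265] [404.7 307.3] [ 0.4254 -0.3114]
blue stand top [207 225  30  30 718] [221.4 239.2] [0.5274 0.0331]
blue stand scene [207 235  35  20 559] [224.3 244.4] [0.5225 0.0315]
blue cap top [427 193  12  12 116] [432.2 198.7] [ 0.6093 -0.3742]
blue cap scene [475 249  10  12  64] [478.4 253.3] [ 0.6124 -0.3658]
white stand top [335 275  32  31 781] [350.6 290.1] [ 0.433 -0.224]
white stand scene [322 302  42  28 902] [342.6 315.7] [ 0.4282 -0.2248]
white cap top [351 237  13  14 141] [356.8 243.6] [ 0.519  -0.2302]
white cap scene [364 253  15  15 182] [370.6 259.6] [ 0.5186 -0.2283]
black [ 0.42643778 -0.05715605  0.055     ]
loupe [0.61310814 0.07352003 0.02      ]
```

```bash
python3 -m inch '[[[40,-17,0],0],[[80,-34,0],0],[[120,-51,0],0],[[160,-67,0],0],[[200,-84,0],0]]' 0.65 20
python3 -m inch '[[[40,-17,0],0],[[80,-34,0],0],[[120,-51,0],0],[[160,-67,0],0],[[200,-84,0],0]]'
python3 -m inch '[[[0,0,0],-7],[[0,0,0],-14],[[0,0,0],-21],[[0,0,0],-28],[[0,0,0],-35]]'
python3 -m inch '[[[0,0,0],-7],[[0,0,0],-14],[[0,0,0],-21],[[0,0,0],-28],[[0,0,0],-35]]'
cat >> h.py <<'E'
def rep(x,y,z):
    o=telemetry.get_obs(); m=R.from_quat(o["orientation"]).as_matrix()
    print(o["clock"],"tcp",o["eef_pos"].round(4),"tooly yaw",np.degrees(np.arctan2(m[1,1],m[0,1])).round(1),"z",m[:,2].round(3),"J",o["joints"].round(2),"op",round(o["opening"],2),"gf",o["grip_force"],"F",o["force"].round(1)); print("delta",delta(x,y,z))
E
python3 -c "from h import *;rep(.518,-.3185,.12)"
```

```text
clock: 0.62
eef_pos: [0.3459, -0.4616, 0.2387]
orientation: [0.989, 0.15, 0.0, -0.0]
force: [0.7, -0.9, -0.2]
opening: 0.66
grip_force: 0.0
clock: 1.03
eef_pos: [0.5056, -0.3275, 0.2387]
orientation: [0.989, 0.15, -0.0, 0.0]
force: [-0.2, -0.6, 0.6]
opening: 0.649
grip_force: 0.0
clock: 1.45
eef_pos: [0.5043, -0.3289, 0.2385]
orientation: [0.896, 0.443, -0.0, -0.0]
force: [0.3, 0.7, 0.1]
opening: 0.652
grip_force: 0.0
clock: 1.87
eef_pos: [0.5041, -0.3291, 0.2386]
orientation: [0.722, 0.692, -0.0, -0.0]
force: [-0.7, -0.4, -0.0]
opening: 0.65
grip_force: 0.0
1.8667 tcp [ 0.5041 -0.3291  0.2386] tooly yaw -2.4 z [-0. -0. -1.] J [ 0.79  0.69 -0.5   1.63  0.4   0.93  0.09] op 0.65 gf 0.0 F [-0.7 -0.4 -0. ]
delta [ 11.2  13.5 118.5]
```

```bash
python3 -m inch '[[[5,7,30],-1],[[11,14,60],-2],[[11,14,95],-2],[[11,14,130],-2],[[11,14,165],-2]]'
python3 - <<'E'
from h import *
rep(.518,-.3185,.010)
a=imaging.camera("scene")[150:400,300:620,::-1]; b=imaging.camera("top")[120:370,250:570,::-1]
cv2.imwrite("pics/a1.png",cv2.resize(np.vstack([a,b]),None,fx=1.2,fy=1.2))
E
```

```text
clock: 2.28
eef_pos: [0.5188, -0.3187, 0.0722]
orientation: [0.712, 0.702, 0.0, 0.0]
force: [0.2, -1.1, 0.2]
opening: 0.653
grip_force: 0.0
2.2833 tcp [ 0.5188 -0.3187  0.0722] tooly yaw -0.8 z [ 0. -0. -1.] J [ 0.69  0.92 -0.39  1.73  0.55  0.61 -0.03] op 0.65 gf 0.0 F [ 0.2 -1.1  0.2]
delta [ 0.2 -0.9 62.2]
```

View pics/a1.png

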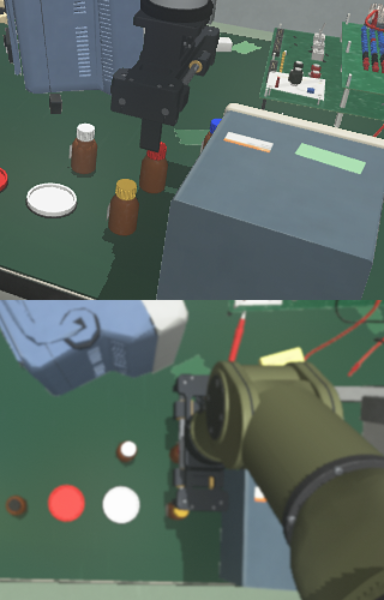

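The gripper is centred over the red bottle, its cap at (155,150) in the crop, and its long side lies along x clear of the generator. Next: descend, grip and lift.

```bash
python3 -m inch '[[[0,-1,20],0],[[0,-1,40],0],[[0,-1,55],0],[[0,-1,62],0],[[0,-1,62],0]]'
python3 -m inch '[[[0,0,0],0],[[0,0,0],0],[[0,0,0],0],[[0,0,0],0],[[0,0,0],0]]' 0.2 20
python3 -m inch '[[[0,0,0],0],[[0,0,0],0],[[0,0,0],0],[[0,0,-5],0],[[0,0,-15],0]]'
python3 -m inch '[[[0,0,-20],0],[[0,0,-45],0],[[0,0,-70],0],[[0,0,-85],0],[[0,0,-85],0]]'
python3 -c "from h import *;rep(.433,-.133,.11)"
```

```text
clock: 2.8
eef_pos: [0.5179, -0.3188, 0.012]
orientation: [0.712, 0.702, -0.0, -0.0]
force: [1.3, 0.3, -1.1]
opening: 0.649
grip_force: 0.0
clock: 3.22
eef_pos: [0.5183, -0.3191, 0.0127]
orientation: [0.712, 0.702, 0.0, 0.001]
force: [-0.2, 0.2, 5.4]
opening: 0.347
grip_force: 20.0
clock: 3.63
eef_pos: [0.5169, -0.3183, 0.0262]
orientation: [0.712, 0.702, -0.0, -0.001]
force: [-0.4, -0.0, -0.5]
opening: 0.344
grip_force: 20.0
clock: 4.05
eef_pos: [0.52, -0.3196, 0.1157]
orientation: [0.712, 0.702, 0.001, 0.003]
force: [0.6, -0.1, -1.0]
opening: 0.343
grip_force: 20.0
4.05 tcp [ 0.52   -0.3196  0.1157] tooly yaw -0.8 z [ 0.006 -0.003 -1.   ] J [ 0.71  0.86 -0.43  1.71  0.52  0.68 -0.  ] op 0.34 gf 19.99996102254954 F [ 0.6 -0.1 -1. ]
delta [185.4 -89.6   4.7]
```

```bash
python3 -m inch '[[[20,-9,0],0],[[45,-21,0],0],[[70,-33,0],0],[[95,-45,0],0],[[120,-57,0],0]]'
python3 -m inch '[[[25,-11,0],0],[[45,-21,0],0],[[60,-26,0],0],[[66,-29,0],0],[[66,-29,0],0]]'
python3 -m inch '[[[0,0,20],0],[[0,0,45],0],[[0,0,65],0],[[0,0,75],0],[[0,0,75],0]]'
python3 - <<'E'
from h import *
rep(.433,-.133,.017)
a=imaging.camera("scene")[180:380,200:500,::-1]
cv2.imwrite("pics/a2.png",cv2.resize(a,None,fx=2,fy=2))
E
```

```text
clock: 4.47
eef_pos: [0.4612, -0.1969, 0.1114]
orientation: [0.712, 0.702, -0.0, -0.001]
force: [1.0, -0.8, -0.7]
opening: 0.34
grip_force: 20.0
clock: 4.88
eef_pos: [0.4336, -0.1301, 0.1115]
orientation: [0.711, 0.703, -0.0, -0.001]
force: [0.3, 0.0, -1.1]
opening: 0.343
grip_force: 20.0
clock: 5.3
eef_pos: [0.4339, -0.1327, 0.0346]
orientation: [0.712, 0.702, -0.001, -0.001]
force: [0.2, -0.0, -0.8]
opening: 0.342
grip_force: 20.0
5.3 tcp [ 0.4339 -0.1327  0.0346] tooly yaw -0.8 z [-0.003 -0.001 -1.   ] J [ 0.23  0.88 -0.06  2.21  0.68  0.07 -0.5 ] op 0.34 gf 19.99993358273059 F [ 0.2 -0.  -0.8]
delta [-0.3 -0.9 17.6]
```

View pics/a2.png

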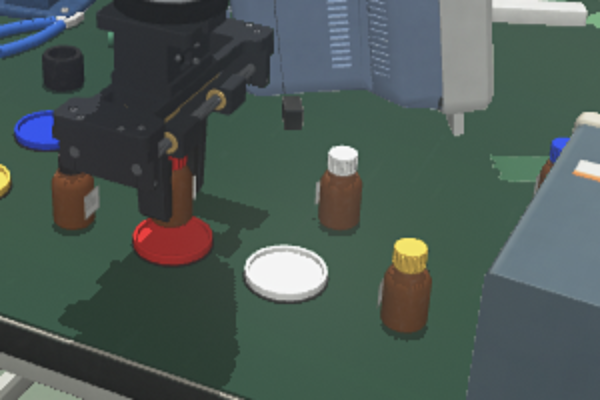

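The red bottle hangs just above the red dish (173,235 in the crop), and its neighbours are clear.

```bash
python3 -m inch '[[[0,0,8],0],[[0,0,13],0],[[0,0,16],0],[[0,0,17],0],[[0,0,17],0]]'
python3 -c "from h import *;rep(.433,-.133,.017)"
```

```text
clock: 5.77
eef_pos: [0.4348, -0.1322, 0.0198]
orientation: [0.712, 0.703, 0.0, 0.0]
force: [-0.5, 0.3, -0.6]
opening: 0.345
grip_force: 20.0
5.7667 tcp [ 0.4348 -0.1322  0.0198] tooly yaw -0.7 z [ 0.001 -0.    -1.   ] J [ 0.23  0.91 -0.05  2.21  1.17  0.04 -0.98] op 0.34 gf 20.0003760214895 F [-0.5  0.3 -0.6]
delta [-0.8 -1.8  2.8]
```

```bash
python3 -m inch '[[[0,0,2],0],[[0,0,3],0],[[0,0,3],0],[[0,0,3],0],[[0,0,3],0]]'
python3 -c "from h import *;rep(.433,-.133,.017)"
```

```text
clock: 6.18
eef_pos: [0.4346, -0.1318, 0.017]
orientation: [0.712, 0.702, 0.0, 0.0]
force: [0.1, -0.3, -0.1]
opening: 0.344
grip_force: 20.0
6.1833 tcp [ 0.4346 -0.1318  0.017 ] tooly yaw -0.8 z [ 0.001 -0.    -1.   ] J [ 0.23  0.92 -0.05  2.21  1.31  0.04 -1.13] op 0.34 gf 19.999957601248752 F [ 0.1 -0.3 -0.1]
delta [-1.2 -1.6  0. ]
```

```bash
python3 -m inch '[[[0,0,1],0],[[0,0,1],0],[[0,0,1],0],[[0,0,1],0]]'
python3 -m inch '[[[0,0,0],0],[[0,0,0],0],[[0,0,0],0],[[0,0,0],0]]' 0.6 20
python3 -m inch '[[[0,0,-10],0],[[0,0,-30],0],[[0,0,-55],0],[[0,0,-80],0],[[0,0,-105],0]]'
python3 - <<'E'
from h import *
rep(.4256,-.312,.12)
a=imaging.camera("scene")[180:380,200:500,::-1]
cv2.imwrite("pics/a3.png",cv2.resize(a,None,fx=2,fy=2))
E
```

```text
clock: 6.52
eef_pos: [0.4346, -0.1318, 0.0166]
orientation: [0.712, 0.702, 0.0, 0.001]
force: [-0.1, 0.1, 7.8]
opening: 0.343
grip_force: 20.0
clock: 6.85
eef_pos: [0.4344, -0.1316, 0.0157]
orientation: [0.712, 0.702, 0.0, 0.0]
force: [1.0, 0.4, 0.5]
opening: 0.593
grip_force: 0.0
clock: 7.27
eef_pos: [0.4336, -0.1315, 0.1217]
orientation: [0.712, 0.702, -0.0, -0.001]
force: [0.5, 0.1, 0.2]
opening: 0.601
grip_force: 0.0
7.2667 tcp [ 0.4336 -0.1315  0.1217] tooly yaw -0.8 z [-0.002  0.001 -1.   ] J [ 0.54  0.74 -0.56  2.16  0.88  0.48 -0.73] op 0.6 gf 0.0 F [0.5 0.1 0.2]
delta [-180.6   -5.5    1.5]
```

View pics/a3.png

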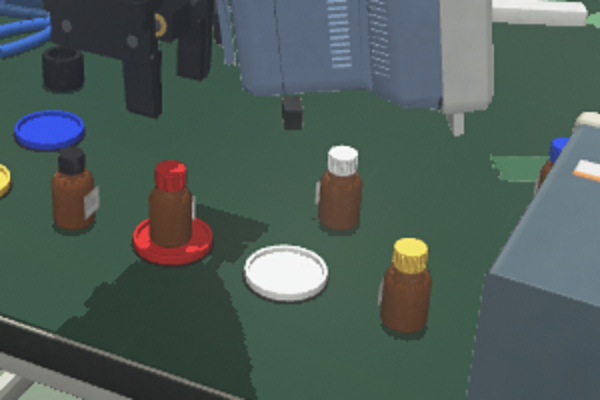

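Red stands upright, centred in the red dish (173,235 in the crop). Yellow is next.

```bash
python3 -m inch '[[[-25,-1,0],0],[[-65,-3,0],0],[[-105,-6,0],0],[[-140,-6,0],0],[[-165,-6,0],0]]'
python3 -m inch '[[[-12,0,0],0],[[-16,0,10],0],[[-16,0,25],0],[[-16,0,45],0],[[-16,0,50],0]]'
python3 -c "from h import *;rep(.4256,-.312,.011)"
```

```text
clock: 7.73
eef_pos: [0.4245, -0.3006, 0.1202]
orientation: [0.713, 0.701, -0.001, -0.0]
force: [0.5, 0.0, -0.2]
opening: 0.598
grip_force: 0.0
clock: 8.15
eef_pos: [0.4244, -0.3107, 0.068]
orientation: [0.711, 0.703, -0.0, -0.002]
force: [-0.2, -0.6, -0.6]
opening: 0.601
grip_force: 0.0
8.15 tcp [ 0.4244 -0.3107  0.068 ] tooly yaw -0.7 z [-0.004  0.003 -1.   ] J [ 0.88  0.9  -0.57  1.97  0.92  0.56 -0.35] op 0.6 gf 0.0 F [-0.2 -0.6 -0.6]
delta [-1.4  1.4 57. ]
```

```bash
python3 -m inch '[[[-1,1,20],0],[[-1,1,40],0],[[-1,1,52],0],[[-1,1,57],0],[[-1,1,57],0]]'
python3 -m inch '[[[0,0,0],0],[[0,0,0],0],[[0,0,0],0],[[0,0,0],0],[[0,0,0],0]]' 0.2 20
python3 -c "from h import *;rep(.4256,-.312,.011)"
python3 -m inch '[[[0,0,0],0],[[0,0,0],0],[[0,0,0],0],[[0,0,-5],0],[[0,0,-15],0]]'
python3 -m inch '[[[0,0,-20],0],[[0,0,-45],0],[[0,0,-70],0],[[0,0,-90],0],[[0,0,-90],0]]'
python3 -c "from h import *;rep(.430,.0385,.115)"
```

```text
clock: 8.57
eef_pos: [0.4265, -0.3122, 0.0128]
orientation: [0.711, 0.703, -0.0, -0.001]
force: [-0.1, -0.4, 0.5]
opening: 0.599
grip_force: 0.0
clock: 8.98
eef_pos: [0.4272, -0.3138, 0.0145]
orientation: [0.712, 0.702, 0.0, 0.001]
force: [-0.9, -0.4, 3.8]
opening: 0.338
grip_force: 20.0
8.9833 tcp [ 0.4272 -0.3138  0.0145] tooly yaw -0.8 z [ 0.001 -0.001 -1.   ] J [ 0.82  0.98 -0.47  1.97  1.04  0.45 -0.45] op 0.34 gf 20.000571163775046 F [-0.9 -0.4  3.8]
delta [ 1.8 -1.7  3.5]
clock: 9.4
eef_pos: [0.4263, -0.3133, 0.0285]
orientation: [0.712, 0.702, -0.0, -0.001]
force: [0.4, -0.3, -0.9]
opening: 0.343
grip_force: 20.0
clock: 9.82
eef_pos: [0.4289, -0.3142, 0.1228]
orientation: [0.712, 0.702, 0.001, 0.003]
force: [0.4, 0.2, -0.0]
opening: 0.341
grip_force: 20.0
9.8167 tcp [ 0.4289 -0.3142  0.1228] tooly yaw -0.8 z [ 0.006 -0.003 -1.   ] J [ 0.93  0.82 -0.66  1.94  0.81  0.66 -0.26] op 0.34 gf 19.99985952500083 F [ 0.4  0.2 -0. ]
delta [352.7  -3.8   6.8]
```

```bash
python3 -m inch '[[[20,0,0],0],[[52,0,0],0],[[88,-1,0],0],[[124,-1,0],0],[[160,-2,0],0]]'
python3 -m inch '[[[36,0,0],0],[[72,-1,0],0],[[108,-1,0],0],[[140,-2,0],0],[[165,-2,0],0]]'
python3 -m inch '[[[15,0,0],0],[[23,0,0],0],[[27,0,0],0],[[27,0,0],0],[[27,0,0],0]]'
python3 - <<'E'
from h import *
rep(.430,.0385,.0185)
a=imaging.camera("scene")[80:430,60:560,::-1]
cv2.imwrite("pics/a4.png",cv2.resize(a,None,fx=1.5,fy=1.5))
E
```

```text
clock: 10.23
eef_pos: [0.4265, -0.1522, 0.1186]
orientation: [0.712, 0.702, 0.0, -0.0]
force: [1.0, 0.0, -0.6]
opening: 0.342
grip_force: 20.0
clock: 10.65
eef_pos: [0.4267, 0.0146, 0.1187]
orientation: [0.711, 0.703, 0.0, -0.001]
force: [-0.1, -0.1, -0.2]
opening: 0.34
grip_force: 20.0
clock: 11.07
eef_pos: [0.4274, 0.0371, 0.1186]
orientation: [0.712, 0.702, -0.001, 0.0]
force: [-0.4, 0.2, -0.4]
opening: 0.341
grip_force: 20.0
11.0667 tcp [0.4274 0.0371 0.1186] tooly yaw -0.9 z [-0.001 -0.001 -1.   ] J [ 0.1   0.72 -0.48  2.24  0.92  0.39 -1.16] op 0.34 gf 19.999874787718 F [-0.4  0.2 -0.4]
delta [  1.6   2.6 100.1]
```

View pics/a4.png

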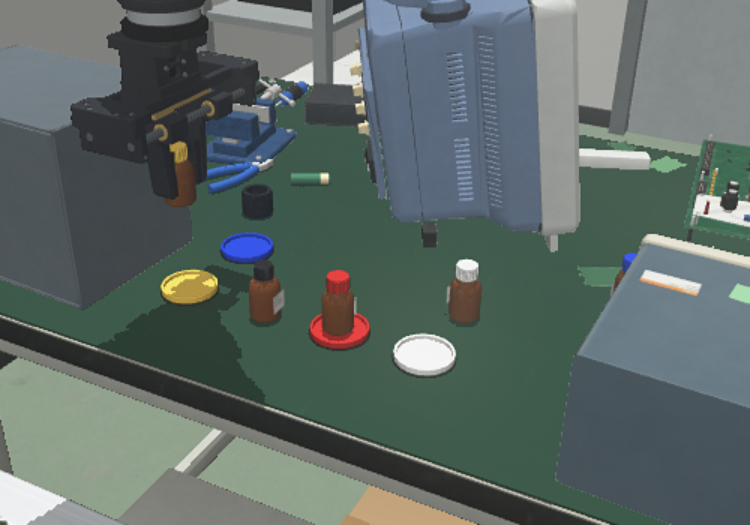

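The yellow bottle hangs upright above the yellow dish (190,287 in the crop), and the gripper is clear of the drawer unit.

```bash
python3 -m inch '[[[1,2,20],0],[[1,3,40],0],[[1,3,60],0],[[1,3,75],0],[[1,3,80],0]]'
python3 -m inch '[[[0,0,5],0],[[0,0,10],0],[[0,0,15],0],[[0,0,17],0],[[0,0,17],0]]'
python3 -c "from h import *;rep(.430,.0385,.0185)"
```

```text
clock: 11.53
eef_pos: [0.4297, 0.0374, 0.0372]
orientation: [0.712, 0.702, -0.003, 0.0]
force: [0.5, -0.1, -0.2]
opening: 0.342
grip_force: 20.0
clock: 11.95
eef_pos: [0.4305, 0.0382, 0.0213]
orientation: [0.713, 0.702, -0.0, -0.0]
force: [-0.2, -0.8, -0.2]
opening: 0.343
grip_force: 20.0
11.95 tcp [0.4305 0.0382 0.0213] tooly yaw -0.9 z [-0.001 -0.    -1.   ] J [-0.05  0.91 -0.24  2.27  1.7   0.19 -1.91] op 0.34 gf 19.999938213227324 F [-0.2 -0.8 -0.2]
delta [ 0.3 -0.5  2.8]
```

```bash
python3 -m inch '[[[0,0,2],0],[[0,0,3],0],[[0,0,3],0],[[0,0,3],0]]'
python3 -m inch '[[[0,0,1],0],[[0,0,1],0],[[0,0,1],0]]'
python3 -m inch '[[[0,0,1],0],[[0,0,1],0],[[0,0,1],0]]'
```

```text
clock: 12.28
eef_pos: [0.4307, 0.0394, 0.0189]
orientation: [0.712, 0.702, 0.0, 0.0]
force: [-0.4, 0.4, -0.3]
opening: 0.34
grip_force: 20.0
clock: 12.53
eef_pos: [0.4307, 0.0395, 0.0184]
orientation: [0.712, 0.702, 0.0, 0.0]
force: [-0.6, -1.0, 7.1]
opening: 0.342
grip_force: 20.0
clock: 12.78
eef_pos: [0.4307, 0.0395, 0.0183]
orientation: [0.712, 0.703, 0.001, 0.001]
force: [-1.2, -0.3, 19.6]
opening: 0.341
grip_force: 20.0
```

```bash
python3 -m inch '[[[0,0,-1],0],[[0,0,-1],0],[[0,0,-1],0]]'
python3 -m inch '[[[0,0,0],0],[[0,0,0],0],[[0,0,0],0],[[0,0,0],0]]' 0.6 20
python3 -m inch '[[[0,0,-10],0],[[0,0,-30],0],[[0,0,-55],0],[[0,0,-80],0],[[0,0,-105],0]]'
python3 -m inch '[[[0,0,-20],0],[[0,0,-40],0],[[0,0,-60],0],[[0,0,-60],0],[[0,0,-60],0]]'
python3 - <<'E'
from h import *
rep(.609,-.373,.18)
a=imaging.camera("scene")[200:400,120:500,::-1]
cv2.imwrite("pics/a5.png",cv2.resize(a,None,fx=1.5,fy=1.5))
E
```

```text
clock: 13.03
eef_pos: [0.4308, 0.0396, 0.0184]
orientation: [0.712, 0.703, 0.0, 0.0]
force: [-1.6, -1.2, 10.9]
opening: 0.343
grip_force: 20.0
clock: 13.37
eef_pos: [0.4306, 0.0395, 0.0176]
orientation: [0.712, 0.702, -0.0, -0.0]
force: [0.1, -0.4, 0.0]
opening: 0.597
grip_force: 0.0
clock: 13.78
eef_pos: [0.4297, 0.0394, 0.1188]
orientation: [0.711, 0.703, -0.002, -0.001]
force: [2.3, -1.1, -0.4]
opening: 0.6
grip_force: 0.0
clock: 14.2
eef_pos: [0.4316, 0.039, 0.1797]
orientation: [0.712, 0.702, 0.001, 0.001]
force: [1.2, 0.5, 0.1]
opening: 0.601
grip_force: 0.0
14.2 tcp [0.4316 0.039  0.1797] tooly yaw -0.8 z [ 0.003 -0.    -1.   ] J [ 0.23  0.63 -0.67  2.17  0.73  0.58 -1.  ] op 0.6 gf 0.0 F [1.2 0.5 0.1]
delta [-4.093e+02  1.835e+02  4.000e-01]
```

View pics/a5.png

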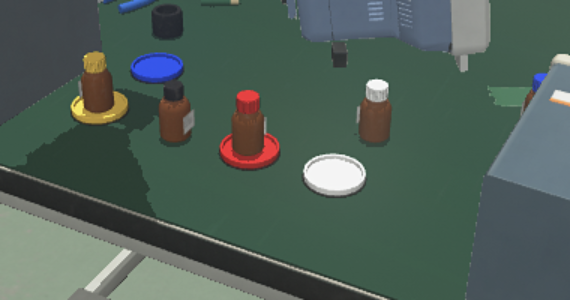

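Yellow stands upright in its dish (99,105 in the crop). Blue is next: travel along the front first, then turn the gripper to clear the generator and the oscilloscope.

```bash
python3 -m inch '[[[-30,0,0],0],[[-70,0,0],0],[[-110,0,0],0],[[-150,0,0],0],[[-190,0,0],0]]'
python3 -m inch '[[[-40,0,0],0],[[-80,0,0],0],[[-120,0,0],0],[[-160,0,0],0],[[-200,0,0],0]]'
python3 -m inch '[[[0,0,0],7],[[0,0,0],14],[[0,0,0],21],[[0,0,0],28],[[0,0,0],35]]'
python3 -m inch '[[[0,0,0],7],[[0,0,0],14],[[0,0,0],21],[[0,0,0],26],[[0,0,0],26]]'
python3 -c "from h import *;rep(.6093,-.373,.15)"
```

```text
clock: 14.67
eef_pos: [0.4274, -0.1523, 0.178]
orientation: [0.712, 0.703, -0.001, -0.001]
force: [1.0, 0.1, 0.2]
opening: 0.596
grip_force: 0.0
clock: 15.08
eef_pos: [0.4244, -0.3524, 0.1777]
orientation: [0.712, 0.702, -0.0, -0.001]
force: [1.5, 0.0, -0.2]
opening: 0.598
grip_force: 0.0
clock: 15.5
eef_pos: [0.4249, -0.3503, 0.1776]
orientation: [0.892, 0.453, -0.001, -0.001]
force: [-0.1, -0.5, -0.0]
opening: 0.6
grip_force: 0.0
clock: 15.92
eef_pos: [0.4251, -0.3502, 0.1779]
orientation: [0.97, 0.243, -0.001, -0.0]
force: [0.5, -0.5, 0.2]
opening: 0.605
grip_force: 0.0
15.9167 tcp [ 0.4251 -0.3502  0.1779] tooly yaw -61.9 z [-0.002 -0.    -1.   ] J [ 0.88  0.71 -0.47  1.84  0.47  0.7  -0.93] op 0.6 gf 0.0 F [ 0.5 -0.5  0.2]
delta [151.7 107.   27.6]
```

```bash
python3 -m inch '[[[28,20,0],0],[[60,42,0],0],[[90,64,0],0],[[120,85,0],0],[[140,99,0],0]]'
python3 -m inch '[[[8,6,10],0],[[12,8,35],0],[[12,8,65],0],[[12,8,90],0],[[12,8,105],0]]'
python3 - <<'E'
from h import *
rep(.6093,-.3735,.011)
a=imaging.camera("scene")[150:350,400:640,::-1]; b=imaging.camera("top")[80:280,330:570,::-1]
cv2.imwrite("pics/a6.png",cv2.resize(np.hstack([a,b]),None,fx=1.6,fy=1.6))
E
```

```text
clock: 16.33
eef_pos: [0.5988, -0.3709, 0.1781]
orientation: [0.969, 0.246, 0.001, 0.0]
force: [0.5, 0.2, 0.5]
opening: 0.599
grip_force: 0.0
clock: 16.75
eef_pos: [0.6079, -0.372, 0.0697]
orientation: [0.969, 0.245, -0.003, -0.001]
force: [-0.5, 0.5, 0.4]
opening: 0.598
grip_force: 0.0
16.75 tcp [ 0.6079 -0.372   0.0697] tooly yaw -61.6 z [-0.006  0.002 -1.   ] J [ 0.68  1.04 -0.42  1.36  0.49  0.85 -0.96] op 0.6 gf 0.0 F [-0.5  0.5  0.4]
delta [ 0.8  2.2 58.7]
```

View pics/a6.png

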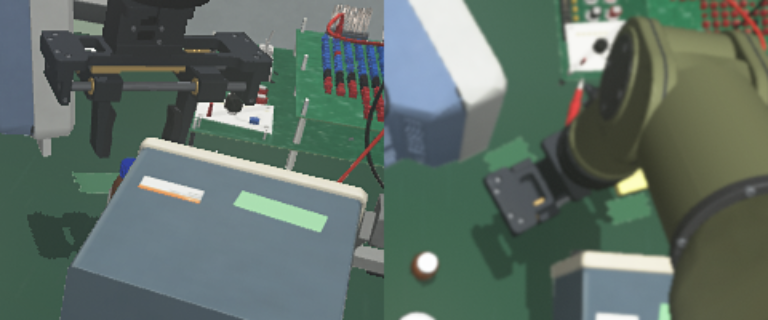

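The gripper sits over the partly hidden blue cap (127,165 in the crop), clear of the oscilloscope and generator. I'll check the cap's left edge against the prediction before descending.

Run:
```python
from h import *
c=imaging.get_calibration("scene")
for X in ([.6093,-.3735,.058],[.6093,-.3735,.04],[.519,-.23,.058]):
    for d in (-.01,0,.01):
        v=c["R"]@(np.array(X)+d*np.array([.43,-.9,0]))+c["t"]; p=c["camera_matrix"]@v; print(X,d,(p/p[2])[:2].round(1))
s,p=blob(imaging.camera("scene"),'blue',(480,254),14); print(s,p)
```

```text
[0.6093, -0.3735, 0.058] -0.01 [477.2 251.2]
[0.6093, -0.3735, 0.058] 0 [483.8 251.3]
[0.6093, -0.3735, 0.058] 0.01 [490.5 251.5]
[0.6093, -0.3735, 0.04] -0.01 [475.4 261.6]
[0.6093, -0.3735, 0.04] 0 [482.  261.7]
[0.6093, -0.3735, 0.04] 0.01 [488.6 261.8]
[0.519, -0.23, 0.058] -0.01 [365.3 255.5]
[0.519, -0.23, 0.058] 0 [372.1 255.6]
[0.519, -0.23, 0.058] 0.01 [379.  255.8]
[475 249  10  12  64] [478.375    253.421875]
```

Consistent to about 1–2 mm. Descend and grip.

```bash
python3 -m inch '[[[1,1,20],0],[[1,1,40],0],[[1,1,53],0],[[1,1,58],0],[[1,1,58],0]]'
python3 -m inch '[[[0,0,0],0],[[0,0,0],0],[[0,0,0],0],[[0,0,0],0],[[0,0,0],0]]' 0.2 20
python3 -m inch '[[[0,0,0],0],[[0,0,0],0],[[0,0,0],0],[[0,0,-5],0],[[0,0,-15],0]]'
python3 -m inch '[[[0,0,-25],0],[[0,0,-50],0],[[0,0,-80],0],[[0,0,-110],0],[[0,0,-130],0]]'
python3 -c "from h import *;rep(.43,-.33,.16)"
```

```text
clock: 17.32
eef_pos: [0.6115, -0.3735, 0.0164]
orientation: [0.97, 0.244, 0.0, 0.0]
force: [-0.5, -0.1, -0.0]
opening: 0.599
grip_force: 0.0
clock: 17.73
eef_pos: [0.6124, -0.3737, 0.0179]
orientation: [0.97, 0.244, 0.001, 0.001]
force: [-1.0, 0.6, 3.8]
opening: 0.342
grip_force: 20.0
clock: 18.15
eef_pos: [0.6107, -0.3732, 0.0309]
orientation: [0.97, 0.244, -0.001, -0.0]
force: [0.4, 0.7, -0.5]
opening: 0.341
grip_force: 20.0
clock: 18.57
eef_pos: [0.6128, -0.374, 0.1657]
orientation: [0.97, 0.244, 0.002, 0.002]
force: [-0.1, 0.4, -0.9]
opening: 0.337
grip_force: 20.0
18.5667 tcp [ 0.6128 -0.374   0.1657] tooly yaw -61.8 z [ 0.005 -0.002 -1.   ] J [ 0.69  0.93 -0.46  1.31  0.43  1.   -0.92] op 0.34 gf 19.98222007183358 F [-0.1  0.4 -0.9]
delta [-140.3 -125.2    4.7]
```

```bash
python3 -m inch '[[[-20,-18,0],0],[[-45,-40,0],0],[[-75,-67,0],0],[[-100,-90,0],0],[[-120,-108,0],0]]'
python3 -m inch '[[[-10,-8,0],0],[[-20,-17,0],0],[[-20,-17,0],-5],[[-20,-17,0],-12],[[-20,-17,0],-19]]'
python3 -m inch '[[[0,0,0],-7],[[0,0,0],-14],[[0,0,0],-21],[[0,0,0],-28],[[0,0,0],-35]]'
python3 -m inch '[[[0,0,0],-7],[[0,0,0],-8],[[0,0,0],-8]]'
python3 -c "from h import *;rep(.44,.033,.12)"
```

```text
clock: 18.98
eef_pos: [0.4515, -0.3347, 0.1622]
orientation: [0.97, 0.243, -0.0, 0.0]
force: [-0.2, -0.3, -0.6]
opening: 0.339
grip_force: 20.0
clock: 19.4
eef_pos: [0.4291, -0.3299, 0.1624]
orientation: [0.915, 0.403, 0.0, 0.001]
force: [0.3, 1.5, -0.3]
opening: 0.335
grip_force: 20.0
clock: 19.82
eef_pos: [0.4292, -0.33, 0.1622]
orientation: [0.752, 0.66, 0.0, 0.001]
force: [-0.6, 0.4, -0.9]
opening: 0.336
grip_force: 20.0
clock: 20.07
eef_pos: [0.4291, -0.3298, 0.1619]
orientation: [0.707, 0.707, 0.0, 0.001]
force: [-0.8, 0.5, -0.8]
opening: 0.337
grip_force: 20.0
20.0667 tcp [ 0.4291 -0.3298  0.1619] tooly yaw 0.0 z [ 0.002 -0.001 -1.   ] J [ 1.    0.79 -0.75  1.88  0.75  0.78 -0.16] op 0.34 gf 19.981502224691212 F [-0.8  0.5 -0.8]
delta [362.9  11.1  41.6]
```

```bash
python3 -m inch '[[[20,0,0],0],[[52,0,0],0],[[88,0,0],0],[[124,0,0],0],[[160,0,0],0]]'
python3 -m inch '[[[36,0,0],0],[[72,10,0],0],[[108,20,0],0],[[140,35,0],0],[[170,55,0],0]]'
python3 -m inch '[[[20,20,0],0],[[29,35,0],0],[[32,42,0],0],[[32,43,0],0],[[32,43,0],0]]'
python3 -c "from h import *;rep(.5265,.033,.0215)"
python3 -m inch '[[[0,0,20],0],[[0,0,50],0],[[0,0,80],0],[[0,0,95],0],[[0,0,95],0]]'
python3 - <<'E'
from h import *
rep(.5265,.033,.0215)
a=imaging.camera("scene")[130:350,100:460,::-1]
cv2.imwrite("pics/a7.png",cv2.resize(a,None,fx=2,fy=2))
E
```

```text
clock: 20.48
eef_pos: [0.4286, -0.1683, 0.1619]
orientation: [0.707, 0.707, 0.0, 0.001]
force: [1.0, 0.6, -0.3]
opening: 0.337
grip_force: 20.0
clock: 20.9
eef_pos: [0.4825, 0.0027, 0.162]
orientation: [0.706, 0.708, -0.0, 0.001]
force: [0.6, -0.7, -0.0]
opening: 0.337
grip_force: 20.0
clock: 21.32
eef_pos: [0.5253, 0.0316, 0.1613]
orientation: [0.707, 0.708, -0.001, 0.001]
force: [-0.0, -1.2, -0.7]
opening: 0.338
grip_force: 20.0
21.3167 tcp [0.5253 0.0316 0.1613] tooly yaw 0.1 z [ 0.    -0.002 -1.   ] J [ 0.26  0.76 -0.69  1.92  0.72  0.73 -0.86] op 0.34 gf 19.982008896768093 F [-0.  -1.2 -0.7]
delta [  1.7   1.1 139.8]
clock: 21.73
eef_pos: [0.5226, 0.0302, 0.0638]
orientation: [0.707, 0.708, -0.003, -0.001]
force: [0.3, -0.2, -0.2]
opening: 0.341
grip_force: 20.0
21.7333 tcp [0.5226 0.0302 0.0638] tooly yaw 0.1 z [-0.006 -0.003 -1.   ] J [ 0.17  0.9  -0.53  1.98  0.91  0.53 -1.02] op 0.34 gf 19.982036703731865 F [ 0.3 -0.2 -0.2]
delta [ 3.   4.1 42.2]
```

View pics/a7.png

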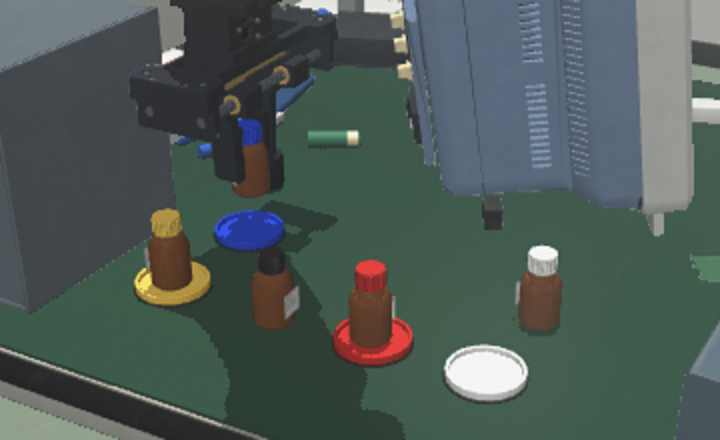

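The blue bottle hangs over the blue dish (250,228 in the crop), all clear.

```bash
python3 -m inch '[[[1,1,15],0],[[1,1,27],0],[[1,1,35],0],[[1,1,39],0],[[1,1,39],0]]'
python3 -m inch '[[[0,0,1],0],[[0,0,1],0],[[0,0,1],0]]'
python3 -c "from h import *;rep(.5265,.033,.0215)"
python3 -m inch '[[[0,0,1],0],[[0,0,1],0],[[0,0,1],0]]'
```

```text
clock: 22.2
eef_pos: [0.5269, 0.0333, 0.0277]
orientation: [0.706, 0.708, 0.0, 0.001]
force: [0.9, 0.3, -1.0]
opening: 0.337
grip_force: 20.0
clock: 22.45
eef_pos: [0.5274, 0.0337, 0.0271]
orientation: [0.706, 0.708, 0.001, 0.001]
force: [0.0, -0.3, -0.5]
opening: 0.337
grip_force: 20.0
22.45 tcp [0.5274 0.0337 0.0271] tooly yaw 0.2 z [ 0.002 -0.    -1.   ] J [ 0.12  0.95 -0.46  1.98  0.99  0.45 -1.09] op 0.34 gf 19.982053725980222 F [ 0.  -0.3 -0.5]
delta [-0.7 -0.9  5.6]
clock: 22.7
eef_pos: [0.5271, 0.0337, 0.0256]
orientation: [0.706, 0.708, 0.0, 0.001]
force: [-0.0, -0.2, -1.0]
opening: 0.339
grip_force: 20.0
```

```bash
python3 -m inch '[[[0,0,1],0],[[0,0,2],0],[[0,0,2],0],[[0,0,2],0]]'
python3 -m inch '[[[0,0,1],0],[[0,0,1],0],[[0,0,1],0]]'
python3 -m inch '[[[0,0,1],0],[[0,0,1],0],[[0,0,1],0]]'
```

```text
clock: 23.03
eef_pos: [0.527, 0.0337, 0.0234]
orientation: [0.706, 0.708, 0.0, 0.001]
force: [-0.5, 0.3, -0.4]
opening: 0.34
grip_force: 20.0
clock: 23.28
eef_pos: [0.527, 0.0337, 0.0224]
orientation: [0.706, 0.708, 0.0, 0.001]
force: [0.3, 0.2, 0.3]
opening: 0.34
grip_force: 20.0
clock: 23.53
eef_pos: [0.5271, 0.0337, 0.0218]
orientation: [0.706, 0.708, 0.0, 0.001]
force: [-1.2, -0.9, 4.5]
opening: 0.338
grip_force: 20.0
```

```bash
python3 -m inch '[[[0,0,0],0],[[0,0,0],0],[[0,0,0],0],[[0,0,0],0]]' 0.6 20
python3 -m inch '[[[0,0,-10],0],[[0,0,-30],0],[[0,0,-60],0],[[0,0,-90],0],[[0,0,-115],0]]'
python3 -m inch '[[[0,-20,0],0],[[-30,-45,0],0],[[-60,-65,0],0],[[-95,-70,0],0],[[-130,-70,0],0]]'
python3 -m inch '[[[-40,0,0],0],[[-80,0,0],0],[[-110,0,0],0],[[-128,0,0],0],[[-134,0,0],0]]'
python3 -m inch '[[[0,0,0],7],[[0,0,0],14],[[0,0,0],21],[[0,0,0],28],[[0,0,0],35]]'
python3 -m inch '[[[0,0,0],7],[[0,0,0],14],[[0,0,0],21],[[0,0,0],28],[[0,0,0],35]]'
python3 -m inch '[[[0,0,0],7],[[0,0,0],14],[[0,0,0],20],[[0,0,0],20]]'
python3 - <<'E'
from h import *
rep(.519,-.2295,.14)
a=imaging.camera("scene")[130:350,100:460,::-1]
cv2.imwrite("pics/a8.png",cv2.resize(a,None,fx=2,fy=2))
im=imaging.camera("scene"); s,p=blob(im,'white',(371,260),14); print(s,world("scene",p,.051))
E
```

```text
clock: 23.87
eef_pos: [0.527, 0.0337, 0.0213]
orientation: [0.706, 0.708, 0.0, 0.0]
force: [0.5, 0.2, -1.3]
opening: 0.599
grip_force: 0.0
clock: 24.28
eef_pos: [0.5268, 0.034, 0.1388]
orientation: [0.706, 0.709, 0.001, 0.001]
force: [0.3, -0.6, 0.4]
opening: 0.598
grip_force: 0.0
clock: 24.7
eef_pos: [0.4551, -0.0974, 0.1373]
orientation: [0.705, 0.71, -0.001, 0.0]
force: [0.4, -1.0, -0.2]
opening: 0.601
grip_force: 0.0
clock: 25.12
eef_pos: [0.4569, -0.2347, 0.1367]
orientation: [0.708, 0.706, -0.001, 0.001]
force: [-0.2, 0.3, 0.2]
opening: 0.603
grip_force: 0.0
clock: 25.53
eef_pos: [0.4582, -0.2286, 0.1371]
orientation: [0.887, 0.462, 0.001, 0.0]
force: [-0.2, 0.9, 0.4]
opening: 0.6
grip_force: 0.0
clock: 25.95
eef_pos: [0.4583, -0.2285, 0.1371]
orientation: [0.985, 0.174, 0.001, -0.0]
force: [-0.2, 0.2, -0.1]
opening: 0.6
grip_force: 0.0
clock: 26.28
eef_pos: [0.4583, -0.2285, 0.137]
orientation: [1.0, 0.002, 0.001, -0.0]
force: [0.1, -0.3, -0.2]
opening: 0.598
grip_force: 0.0
26.2833 tcp [ 0.4583 -0.2285  0.137 ] tooly yaw -89.8 z [ 0.002  0.    -1.   ] J [ 0.54  0.71 -0.26  2.    0.38  0.48 -1.57] op 0.6 gf 0.0 F [ 0.1 -0.3 -0.2]
delta [60.7  1.2 -2.9]
[364 253  15  15 193] [ 0.51826214 -0.22857842  0.051     ]
```

View pics/a8.png

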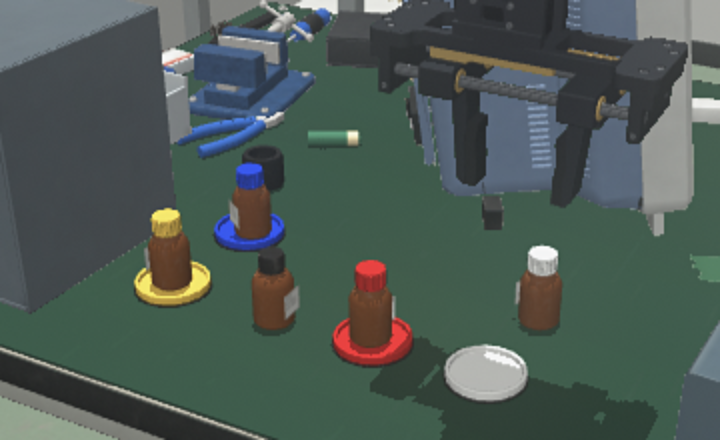

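Blue stands in its dish (250,225 in the crop). White (541,290) is unmoved, so grip it now.

```bash
python3 -m inch '[[[20,1,0],0],[[42,1,0],0],[[56,1,5],0],[[60,1,25],0],[[60,1,50],0]]'
python3 -m inch '[[[0,0,10],0],[[0,0,15],0],[[0,0,18],0],[[0,0,18],0]]'
python3 -c "from h import *;rep(.5185,-.2295,.013)"
```

```text
clock: 26.8
eef_pos: [0.5215, -0.2307, 0.0876]
orientation: [1.0, 0.004, 0.004, 0.0]
force: [-0.2, -0.6, -1.0]
opening: 0.6
grip_force: 0.0
clock: 27.13
eef_pos: [0.5178, -0.2312, 0.0687]
orientation: [1.0, 0.002, 0.0, 0.0]
force: [-0.0, -0.8, -0.7]
opening: 0.599
grip_force: 0.0
27.1333 tcp [ 0.5178 -0.2312  0.0687] tooly yaw -89.8 z [ 0.001 -0.    -1.   ] J [ 0.47  0.87 -0.22  1.86  0.4   0.45 -1.61] op 0.6 gf 0.0 F [-0.  -0.8 -0.7]
delta [ 0.6 -1.7 55.7]
```

```bash
python3 -m inch '[[[0,-1,20],0],[[1,-1,38],0],[[1,-1,50],0],[[1,-1,56],0],[[1,-1,56],0]]'
python3 -m inch '[[[0,0,0],0],[[0,0,0],0],[[0,0,0],0],[[0,0,0],0],[[0,0,0],0]]' 0.2 20
python3 -m inch '[[[0,0,0],0],[[0,0,0],0],[[0,0,0],0],[[0,0,-5],0],[[0,0,-15],0]]'
python3 -m inch '[[[0,0,-15],0],[[0,0,-35],0],[[0,0,-55],0],[[0,0,-70],0],[[0,0,-70],0]]'
python3 -c "from h import *;rep(.4325,-.2245,.0185)"
```

```text
clock: 27.55
eef_pos: [0.5185, -0.2302, 0.012]
orientation: [1.0, 0.002, -0.0, 0.0]
force: [-0.5, -0.5, 0.3]
opening: 0.602
grip_force: 0.0
clock: 27.97
eef_pos: [0.5195, -0.2305, 0.0134]
orientation: [1.0, 0.002, 0.001, 0.0]
force: [-0.6, 0.6, 4.9]
opening: 0.342
grip_force: 20.0
clock: 28.38
eef_pos: [0.5181, -0.23, 0.0272]
orientation: [1.0, 0.002, -0.001, -0.0]
force: [0.0, -0.4, -0.1]
opening: 0.343
grip_force: 20.0
clock: 28.8
eef_pos: [0.5207, -0.231, 0.1009]
orientation: [1.0, 0.002, 0.003, 0.001]
force: [0.4, 1.1, -0.2]
opening: 0.343
grip_force: 20.0
28.8 tcp [ 0.5207 -0.231   0.1009] tooly yaw -89.8 z [ 0.007 -0.002 -1.   ] J [ 0.48  0.82 -0.25  1.85  0.38  0.51 -1.59] op 0.34 gf 19.999877356640354 F [ 0.4  1.1 -0.2]
delta [-88.8  -7.   81.8]
```

```bash
python3 -m inch '[[[-18,-1,0],0],[[-42,-3,0],0],[[-66,-4,0],0],[[-82,-6,0],0],[[-86,-6,0],0]]'
python3 -m inch '[[[0,0,10],0],[[0,0,30],0],[[0,0,50],0],[[0,0,65],0],[[0,0,65],0]]'
python3 -m inch '[[[0,0,5],0],[[0,0,8],0],[[0,0,10],0],[[0,0,10],0],[[0,0,10],0]]'
python3 -c "from h import *;rep(.4325,-.2245,.0185)"
```

```text
clock: 29.22
eef_pos: [0.4286, -0.2243, 0.0971]
orientation: [1.0, 0.001, -0.002, -0.0]
force: [-1.2, 0.3, 0.1]
opening: 0.339
grip_force: 20.0
clock: 29.63
eef_pos: [0.433, -0.2238, 0.03]
orientation: [1.0, 0.002, -0.001, -0.0]
force: [-1.2, 0.5, 0.1]
opening: 0.341
grip_force: 20.0
clock: 30.05
eef_pos: [0.4333, -0.2248, 0.023]
orientation: [1.0, 0.002, 0.001, 0.0]
force: [0.7, 0.5, -0.6]
opening: 0.337
grip_force: 20.0
30.05 tcp [ 0.4333 -0.2248  0.023 ] tooly yaw -89.8 z [ 0.002 -0.001 -1.   ] J [ 0.43  0.91 -0.08  2.11  0.48  0.13 -1.66] op 0.34 gf 19.999934454644972 F [ 0.7  0.5 -0.6]
delta [-0.8 -0.3  4.5]
```

```bash
python3 -m inch '[[[0,0,2],0],[[0,0,3],0],[[0,0,4],0],[[0,0,4],0],[[0,0,4],0]]'
python3 -m inch '[[[0,0,1],0],[[0,0,1],0],[[0,0,1],0]]'
python3 -m inch '[[[0,0,1],0],[[0,0,1],0],[[0,0,1],0]]'
```

```text
clock: 30.47
eef_pos: [0.433, -0.2246, 0.0185]
orientation: [1.0, 0.002, 0.001, 0.0]
force: [-1.3, 0.2, -1.7]
opening: 0.342
grip_force: 20.0
clock: 30.72
eef_pos: [0.433, -0.2246, 0.0175]
orientation: [1.0, 0.002, 0.001, 0.0]
force: [0.3, -0.3, -1.0]
opening: 0.339
grip_force: 20.0
clock: 30.97
eef_pos: [0.433, -0.2247, 0.0173]
orientation: [1.0, 0.002, 0.001, 0.001]
force: [-0.9, 1.3, 9.1]
opening: 0.34
grip_force: 20.0
```

Contact; release, lift and check.

```bash
python3 -m inch '[[[0,0,0],0],[[0,0,0],0],[[0,0,0],0],[[0,0,0],0]]' 0.6 20
python3 -m inch '[[[0,0,-10],0],[[0,0,-30],0],[[0,0,-60],0],[[0,0,-90],0],[[0,0,-120],0]]'
python3 -m inch '[[[0,0,-30],0],[[0,0,-60],0],[[0,0,-80],0],[[0,0,-80],0],[[0,0,-80],0]]'
python3 - <<'E'
from h import *
a=imaging.camera("scene")[130:380,100:500,::-1]
cv2.imwrite("pics/a9.png",cv2.resize(a,None,fx=2,fy=2))
E
```

```text
clock: 31.3
eef_pos: [0.433, -0.2246, 0.0164]
orientation: [1.0, 0.002, 0.001, 0.0]
force: [-0.4, -0.8, -0.1]
opening: 0.596
grip_force: 0.0
clock: 31.72
eef_pos: [0.4323, -0.2245, 0.1383]
orientation: [1.0, 0.002, 0.0, 0.0]
force: [1.0, 0.0, -0.2]
opening: 0.599
grip_force: 0.0
clock: 32.13
eef_pos: [0.433, -0.2249, 0.2179]
orientation: [1.0, 0.002, 0.002, 0.001]
force: [-0.3, 0.6, -0.2]
opening: 0.601
grip_force: 0.0
```

View pics/a9.png

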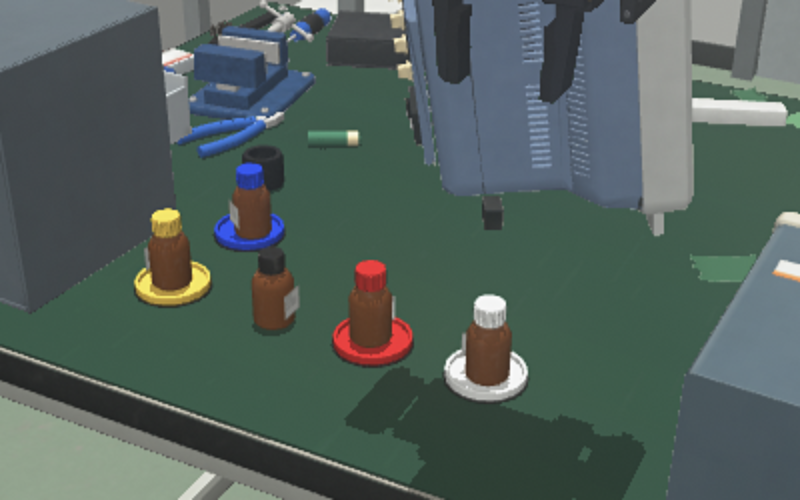

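All four bottles stand upright in their matching dishes, and the black bottle (273,290) and the loupe (263,167) are untouched.

```bash
python3 -c "from cell import r; print(r.sign_off())"
```

```text
the job is handed in; nothing more can be done
None
```

The job is handed in at about 32 s: the red, yellow, blue and white bottles stand upright in their matching stands, and the black-capped bottle and the loupe were left where they were.

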